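# Open the leaning brush canister and park its bayonet lid

### The job

Open the blue brush canister that leans in its wooden cradle: turn its lid counter-clockwise (seen from outside) until the wooden handle points at the two red marks, then draw it straight out along the canister's axis. Set the lid down, handle up, in the middle of the round cork mat without dropping it, and let go. Leave the notebook, tea jar and inkstone where they are.

Things in the scene. Friction and masses are not known exactly. Their poses are not given: they have to be found in the camera images.
- canister: Blue metal canister, 112 mm across, 200 mm long, fixed in a wooden cradle, its axis leaning 32 degrees from vertical with the mouth roughly towards the robot. Origin: centre of the mouth's rim, 215 mm above the desk. z: out of the mouth along the axis; x: across the mouth, towards its far, upper edge. The two slots of its bayonet collar are at +x and -x.
- slot_mark (a point): Red tab, 22 mm wide, outside the rim at the +x slot (a like one at -x), 57 mm from the axis, 15 mm below the rim; axes as the canister's. The lugs pass the slots when the handle is between 7 degrees short of the marks and 2 degrees past them, where a firm stop ends the counter-clockwise turn; elsewhere they are caught under the 6 mm thick collar.
- lid_center (a point): Loose lid, 0.14 to 0.28 kg: aluminium flange 112 mm across, 8 mm thick; below it a black plug 79 mm across, 20 mm long, that enters the mouth. Point: on the lid's axis, half-way up: flange underside 12 mm below it, plug's foot 32 mm below. z: along the axis to the handle; x: along the handle. At first the flange rests on the rim; it turns with light friction and 4 mm of axial play.
- lid_handle (a point): Middle of the lid's wooden bar handle (80 mm long, 18 wide, 36 high), on the lid's axis: flange top 18 mm below it, handle top 18 mm above; axes as the lid's, y across the bar. Two lugs on the plug, in line with the bar, reach 47 mm from the axis, 16 mm wide, 10 to 16 mm under the flange. At first the bar stands 35 to 70 degrees clockwise (from outside) of the marks; its ends are alike.
- mat_top (a point): Round cork mat lying on the desk, 150 mm across, 8 mm thick, fixed. The point is the centre of its upper face; z up.
- notebook_center (a point): Closed black notebook, 145 x 105 x 20 mm, lying flat on the desk. The point is its centre. To be left alone.
- tea_jar_center (a point): Amber glass jar with black cap, 66 mm across, 130 mm high, upright. The point is on its axis, half-way up. To be left alone.
- inkstone_center (a point): Dark flat inkstone slab, 110 x 150 x 18 mm. The point is its centre. To be left alone.
Mind the look-alikes: they are no part of the job. Of the things that look like the part that bears lid_center, the smallest one is meant.

How it is judged:
By the outcome, as a careful person would: the job done as asked, in the order asked, and still so for the second after the job is handed in, with the robot touching nothing.
It also fails if it takes over 46 s, if anything falls off the work surface, if the arm or the gripper's body presses on something with over 40 N, if the wrist force passes 120 N, or if a joint passes its speed limit or range.

### The arm

A 7-joint arm with a two-finger parallel gripper is mounted at the origin on the work surface. World frame = base frame: x ahead of the robot, y to its left, z up, the work surface at z = 0. Lengths are in m, angles in rad, forces in N, time in s.
With the tool pointing down it reaches from about 0.4 to 0.85 m from the base axis. Payload 6.9 kg.
Tool frame: the origin (TCP) lies midway between the tips of the shut fingers; the grasp point (between the pads) lies behind it (ctrl.pinch_z is the z of the grasp point in the tool frame, in m); z points along the fingers, y is the direction in which the jaws open and shut (so a half turn about z gives the same grasp; the last joint's range is limited). The gripper opens to 85 mm and grips with 20 to 120 N. Pads are 22 mm wide; open, the fingers measure 114 mm over their backs; the gripper's body (76 mm by 85 mm) begins 54 mm behind the grasp point. The pads swing forward as they close: fully open they stand 13 mm farther back than shut.
Start: joints at [-1.145, 0.507, -0.238, 1.5, 0.126, 1.149, -0.155], TCP at [0.197, 0.593, 0.231] pointing down, gripper open.
Joint ranges: [-3.08, 3.08], [-0.24, 2.05], [-1.43, 1.35], [0, 2.5], [-1.52, 4.66], [0.17, 1.96], [-2.89, 2.89]. Speed limits (rad/s): [2.39, 2.39, 3.14, 3.14, 3.14, 3.14, 3.14].

### API

Orientations are given as a unit quaternion [w, x, y, z].
In Python, from station import ctrl, get_state, vision, ticket, models gives the robot as it stands. Calls block until the motion is done:
- ctrl.movep(position, orientation): joint-space move of the TCP to a pose.
- ctrl.movel(position, frame=None, max_speed=0.15): straight line of the TCP; frame=None keeps the orientation; max_speed is the mean speed in m/s.
- ctrl.set_joints(angles): joint-space move.
- ctrl.ungrasp() and ctrl.close_gripper(force=None): open the fingers fully, or close them until they stop; force is the grip in N (None keeps the last).
- ctrl.pause(seconds).
- ctrl.ik(position, orientation): joint angles nearest the present ones, or None.
- get_state(): the state.
- vision.grab_frame(name): name is "side" or "top" or "wrist"; returns (picture, depth): 384x512x3 uint8, blue, green, red; 384x512 float32, m along the optical axis (not along the pixel's ray), 0 where there is no reading.
- vision.camera_info(name): a dict with "mtx" (3x3 intrinsics, pixels), "dist_coeffs" ([k1, k2, p1, p2, k3] as OpenCV has them; the pictures are not rectified), "R" (3x3) and "t" (3): a world point X has camera coordinates R X + t; the wrist camera has in their place "hand_eye" (4x4, takes a point from camera to tool coordinates, whose origin is the TCP and whose axes are the flange's). Camera axes: x right, y down, z forward; pixel columns grow to the right and rows downward; lengths in m; the calibration is good to about 2 mm. A picture is of the moment at which its call begins: read the wrist's pose just before it. camera_info takes no time and is no camera call.
A pose or a line that the arm cannot do raises ctrl.Unreachable and nothing moves.
- ticket.close_job(): hands the job in, once; it reports no verdict.
Trained networks look in the newest picture that a camera, given by its name, has taken for a name from the list of things; names that differ only in an ending like _2 or _b are one class to them, and where a whole thing is asked for, a point or a joint stands for the part that bears it (a point fixed in the world has none). Each returns a list of dicts, best first, with "p" (0 to 1); they miss things now and then, are a little off and sometimes report something else, mostly with a low value. They report only what shows in the picture. A call takes as long as a camera call. They do not tell look-alikes from the thing itself.
- models.recognise(camera, target): "point" ([column, row] in pixels, amid what is visible of it).
- models.masks_of(camera, target): "mask" (384x512 bool, what is visible of it) and "point" ([column, row] in pixels, amid what is visible of it).
The state is a dict: "time": time; "qpos": joint angles; "qd": joint speeds; "tau": joint torques, N m; "tcp_pos": TCP position; "eef_rot": TCP orientation; "contact_force": force on the tool from outside, world axes, zero at the start; "wrist_torque": the same for the moment, N m; "width": finger opening in m.
Only numpy, scipy, OpenCV 4.12 (cv2) and the standard library are available. Lean on these libraries where they do the work, as an engineer would, in place of code of your own. Each camera call takes 0.05 s, during which the arm holds its last target.

## Working session

There is one attempt and no reset: what is moved stays moved. The work goes in short steps, each a Python script; the robot and the scene stay as the last script left them, time stands still between calls to the robot, and variables do not carry over. Pictures are saved under pics/ and viewed, and the job is handed in when it is done.

```bash
ls; mkdir -p pics; python3 - <<'E'
from station import ctrl,get_state,vision,models
import cv2
print(get_state(), ctrl.pinch_z)
for n in ["side","top","wrist"]:
    im,d=vision.grab_frame(n); cv2.imwrite(f"pics/{n}0.png",im)
    ci=vision.camera_info(n); print(n,ci)
    for t in ["lid_center","canister","mat_top","slot_mark","lid_handle"]:
        try: print(t,[(r['point'],round(r['p'],2)) for r in models.recognise(n,t)])
        except Exception as e: print(t,e)
print(get_state()['time'])
E
```

```text
pics
{'time': 0.0, 'qpos': array([-1.14450182,  0.50835592, -0.23751943,  1.50109649,  0.12570273,
        1.14889808, -0.15481548]), 'qd': array([ 9.08366014e-04, -2.44352739e-04,  9.91539988e-04,  2.04141910e-03,
       -7.60968442e-05, -7.90649885e-04, -1.24655987e-03]), 'tau': array([-1.29392913e-03, -6.20591855e+01, -2.18648002e+00, -2.49654257e+01,
        1.30291350e-02,  1.16660367e-02,  8.49071427e-06]), 'tcp_pos': array([0.19700006, 0.59263086, 0.23043079]), 'eef_rot': array([-1.24979969e-04,  1.59713217e-01,  9.87163060e-01, -8.75412227e-04]), 'contact_force': array([0.43013446, 0.12668051, 0.26990637]), 'wrist_torque': array([ 0.01109191,  0.01395821, -0.0123386 ]), 'width': 0.0856620457458952} -0.0187
side {'mtx': array([[398.55992751,   0.        , 257.11627863],
       [  0.        , 398.55992751, 189.02906852],
       [  0.        ,   0.        ,   1.        ]]), 'dist_coeffs': array([-0.04490547,  0.        ,  0.        ,  0.        ,  0.        ]), 'R': array([[ 0.8046582 , -0.59351782,  0.01617964],
       [-0.33587897, -0.47749873, -0.81189918],
       [ 0.4896023
[... 1124 characters left out ...]
[265.63189549,   0.        , 256.95810271],
       [  0.        , 265.63189549, 193.52958261],
       [  0.        ,   0.        ,   1.        ]]), 'dist_coeffs': array([-0.04693233,  0.        ,  0.        ,  0.        ,  0.        ]), 'hand_eye': array([[-6.18711403e-04, -9.60187692e-01, -2.79354995e-01,
         7.02777085e-02],
       [ 9.99998900e-01, -9.70655020e-04,  1.12151308e-03,
        -5.89956432e-04],
       [-1.34802038e-03, -2.79353994e-01,  9.60187236e-01,
        -1.42426119e-01],
       [ 0.00000000e+00,  0.00000000e+00,  0.00000000e+00,
         1.00000000e+00]])}
lid_center [([93.0, 361.6], 0.63)]
canister []
mat_top []
slot_mark []
lid_handle [([96.7, 360.2], 0.65)]
0.9
```

View pics/side0.png

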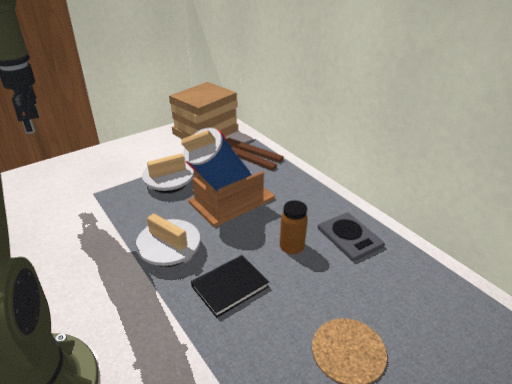

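View pics/top0.png

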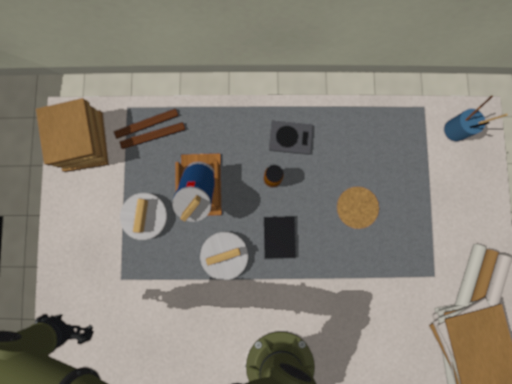

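View pics/wrist0.png

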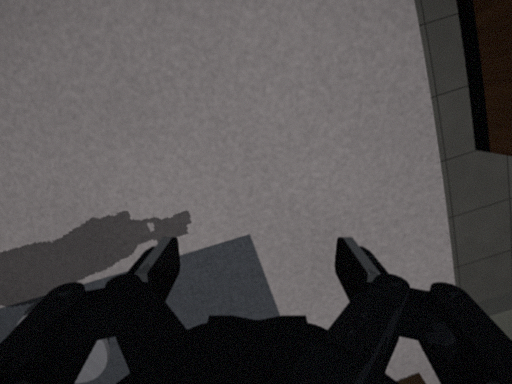

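The candidates are three white lids with a wooden bar. In the top picture they are at (193,204), seated on the blue canister, and at (143,217) and (223,257), lying on the desk. The one on the canister looks smallest and is in the right place. I'll confirm that with measured sizes and a crop.

```bash
cat > h.py <<'E'
from station import ctrl,get_state,vision,models,ticket
import numpy as np, cv2
from scipy.spatial.transform import Rotation as Rn
def T_cam(n):
    ci=vision.camera_info(n)
    if n=="wrist":
        s=get_state(); q=s['eef_rot']; R=Rn.from_quat([q[1],q[2],q[3],q[0]]).as_matrix()
        H=ci['hand_eye']; return ci, R@H[:3,:3], R@H[:3,3]+s['tcp_pos']
    return ci, ci['R'].T, -ci['R'].T@ci['t']
def cloud(n,d,cam):
    ci,R,t=cam
    v,u=np.mgrid[0:384,0:512]
    p=cv2.undistortPoints(np.stack([u,v],-1).reshape(-1,1,2).astype(np.float64),ci['mtx'],ci['dist_coeffs']).reshape(384,512,2)
    P=np.dstack([p*d[...,None],d])
    return P@R.T+t
def proj(n,X,cam):
    ci,R,t=cam
    Xc=(np.atleast_2d(X)-t)@R
    return cv2.projectPoints(Xc,np.zeros(3),np.zeros(3),ci['mtx'],ci['dist_coeffs'])[0].reshape(-1,2)
E
python3 - <<'E'
from h import *
top=None
for n in ["side","top"]:
    cam=T_cam(n); im,d=vision.grab_frame(n); W=cloud(n,d,cam)
    np.savez(f"{n}.npz",im=im,d=d,W=W)
    for t in ["lid_center","mat_top","canister","slot_mark","lid_handle"]:
        for i,r in enumerate(models.masks_of(n,t)):
            m=r['mask']&(d>0); P=W[m]
            print(n,t,i,np.round(r['point']),round(r['p'],2),m.sum(),np.round(np.median(P,0),3),np.round(np.ptp(P,0),3))
            np.save(f"m_{n}_{t}_{i}.npy",r['mask'])
a=cv2.resize(np.load("top.npz")['im'][150:290,110:260],None,fx=4,fy=4,interpolation=cv2.INTER_CUBIC);cv2.imwrite("pics/crop_top.png",a)
a=cv2.resize(np.load("side.npz")['im'][115:265,130:280],None,fx=4,fy=4,interpolation=cv2.INTER_CUBIC);cv2.imwrite("pics/crop_side.png",a)
E
```

```text
side lid_center 0 [201. 146.] 0.89 1119 [0.523 0.253 0.226] [0.297 0.474 0.275]
side lid_center 1 [168. 174.] 0.79 1502 [0.497 0.447 0.039] [0.155 0.151 0.096]
side lid_center 2 [168. 242.] 0.65 2543 [0.363 0.166 0.04 ] [0.162 0.209 0.096]
side lid_center 3 [227. 190.] 0.43 4188 [0.567 0.214 0.084] [0.309 0.374 0.246]
side mat_top 0 [347. 352.] 0.93 3940 [ 0.533 -0.287  0.007] [0.155 0.154 0.015]
side canister 0 [226. 188.] 0.85 4214 [0.567 0.215 0.084] [0.312 0.374 0.25 ]
side slot_mark 0 [226. 186.] 0.79 4250 [0.567 0.215 0.084] [0.312 0.374 0.249]
side lid_handle 0 [166. 241.] 0.91 2482 [0.364 0.167 0.04 ] [0.182 0.187 0.096]
side lid_handle 1 [168. 174.] 0.86 1481 [0.497 0.447 0.039] [0.154 0.248 0.096]
side lid_handle 2 [203. 147.] 0.71 1024 [0.524 0.251 0.226] [0.096 0.108 0.081]
top lid_center 0 [143. 216.] 0.92 1621 [0.508 0.458 0.041] [0.158 0.171 0.102]
top lid_center 1 [191. 201.] 0.84 1041 [0.533 0.268 0.232] [0.099 0.156 0.279]
top lid_center 2 [203. 172.] 0.68 1911 [0.633 0.249 0.11 ] [0.219 0.17  0.251]
top lid_center 3 [221. 254.] 0.6 1790 [0.374 0.186 0.041] [0.162 0.164 0.105]
top mat_top 0 [357. 205.] 0.9 1395 [ 0.536 -0.281  0.008] [0.15  0.147 0.022]
top canister 0 [202. 174.] 0.7 1874 [0.633 0.249 0.11 ] [0.224 0.17  0.251]
top slot_mark 0 [203. 174.] 0.74 1884 [0.633 0.248 0.111] [0.22  0.152 0.252]
top lid_handle 0 [225. 258.] 0.75 1766 [0.374 0.187 0.041] [0.159 0.161 0.102]
top lid_handle 1 [189. 206.] 0.59 1055 [0.533 0.268 0.232] [0.099 0.146 0.279]
```

View pics/crop_top.png

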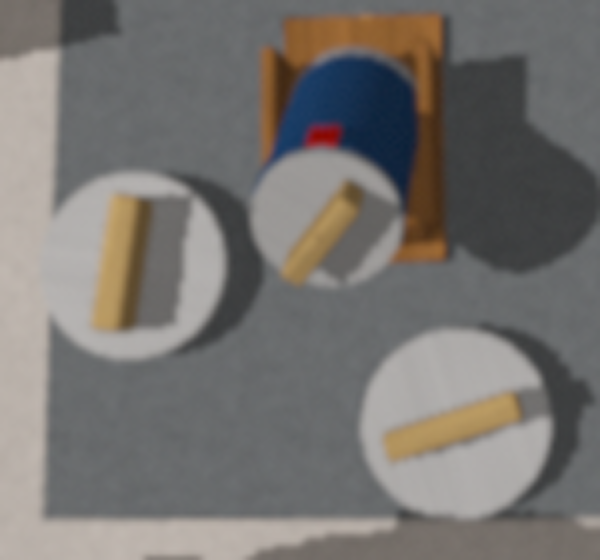

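View pics/crop_side.png

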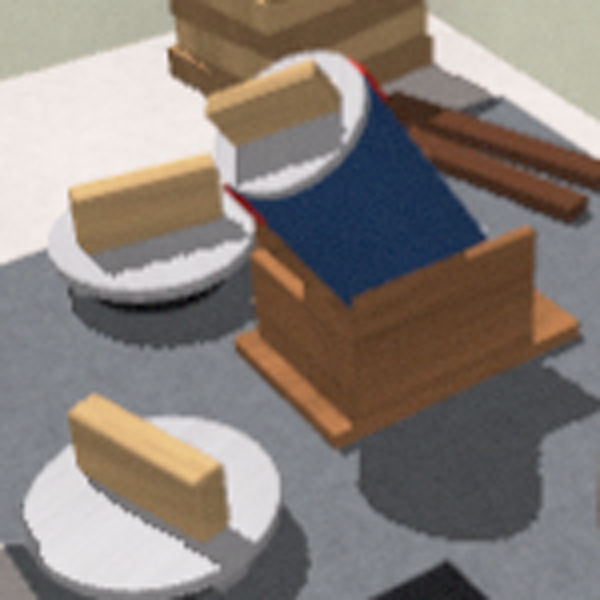

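In the top picture, the lid on the canister at (193,204) is about 112 mm wide. The two lying on plates at (143,217) and (223,257) are about 140 mm. The smallest one, seated on the canister, is the one meant. Next I fit its pose.

```bash
cat > fit.py <<'E'
from h import *
from scipy.optimize import least_squares
def frame(a,tilt=np.radians(32)):
    z=np.array([np.sin(tilt)*np.cos(a),np.sin(tilt)*np.sin(a),np.cos(tilt)])
    x=np.array([-np.cos(tilt)*np.cos(a),-np.cos(tilt)*np.sin(a),np.sin(tilt)])
    return np.stack([x,np.cross(z,x),z],1)
def cyl(P,r,z0,z1):
    q=np.stack([np.hypot(P[:,0],P[:,1])-r,np.abs(P[:,2]-(z0+z1)/2)-(z1-z0)/2],1)
    return np.minimum(q.max(1),0)+np.linalg.norm(np.maximum(q,0),axis=1)
def box(P,c,h):
    q=np.abs(P-c)-h
    return np.minimum(q.max(1),0)+np.linalg.norm(np.maximum(q,0),axis=1)
def sdf(P,phi,lift=0):
    L=Rn.from_euler('z',-phi).apply(P)-[0,0,lift]
    return np.minimum(np.minimum(cyl(P,.056,-.2,0.0),cyl(L,.056,0,.008)),box(L,[0,0,.026],[.04,.009,.018]))
def fit(P,p0):
    f=lambda p: sdf((P-p[:3])@frame(p[3]),p[4])
    return least_squares(lambda p: np.r_[f(p),(p[2]-.215)*5],p0,loss='soft_l1',f_scale=.002,x_scale=[.01,.01,.01,.1,.1])
E
python3 - <<'E'
from fit import *
C=np.array([.545,.262,.215])
Ps={}
for n in ["side","top"]:
    z=np.load(n+".npz"); W=z['W'].reshape(-1,3); ok=(z['d'].ravel()>0)
    P=W[ok]; P=P[(np.linalg.norm(P-C-[0,0,.01],axis=1)<.085)&(P[:,2]>.12)]
    Ps[n]=P
Ps['both']=np.vstack([Ps['side'],Ps['top']])
for n,P in Ps.items():
    for ph in (-.6,-.9,-1.2):
        r=fit(P,[*C,np.pi,ph]); e=np.abs(sdf((P-r.x[:3])@frame(r.x[3]),r.x[4]))
        print(n,len(P),np.round(r.x[:3],4),np.round(np.degrees(r.x[3:]),1),r.cost,np.median(e))
    best=r.x
for n in Ps:
    if n!='both':
        m=np.load(f"m_{n}_mat_top_0.npy"); W=np.load(n+".npz")['W']
        pts=W[m&(np.load(n+".npz")['d']>0)]; pts=pts[np.abs(pts[:,2]-.008)<.012][:,:2].astype(np.float32)
        print(n,cv2.minEnclosingCircle(pts),cv2.fitEllipse(pts[cv2.convexHull(pts,returnPoints=False).ravel()]))
E
```

```text
side 1843 [0.537  0.2683 0.2127] [181.3 -38.8] 0.0011402809006067552 0.0007230818223140506
side 1843 [0.537  0.2683 0.2127] [181.3 -38.8] 0.0011402870805509214 0.0007228677741618894
side 1843 [0.537  0.2683 0.2127] [181.3 -38.8] 0.0011402809006067951 0.0007230819840078478
top 1397 [0.5315 0.2703 0.2221] [182.  -38.9] 0.002087508029483035 0.0011109350274440544
top 1397 [0.5356 0.2705 0.2155] [181.7 -39.6] 0.0013554512384074415 0.0009748519821821417
top 1397 [0.5356 0.2705 0.2155] [181.7 -39.6] 0.001355451238407441 0.0009748519810935706
both 3240 [0.5362 0.2686 0.2143] [182.6 -39.8] 0.0038323594158080677 0.0012001223380913894
both 3240 [0.5362 0.2686 0.2143] [182.6 -39.8] 0.0038323594157391354 0.0012001357566391638
both 3240 [0.5362 0.2686 0.2143] [182.6 -39.8] 0.003832359415739068 0.0012001360180564642
side ((0.5408174991607666, -0.2817394435405731), 0.07904615998268127) ((0.5395476818084717, -0.2815162241458893), (0.1523546427488327, 0.15499240159988403), 109.3429183959961)
top ((0.5358663201332092, -0.2824701964855194), 0.07698143273591995) ((0.5363441705703735, -0.2822706401348114), (0.1477397382259369, 0.1523805856704712), 118.510986328125)
```

```bash
cat > pl.py <<'E'
from fit import *
O=np.array([.5363,.2693,.2145]); A=np.radians(181.8); PHI=np.radians(-39.4)
F=frame(A)
UP=.006
def quat(R): q=Rn.from_matrix(R).as_quat(); return np.r_[q[3],q[:3]]
def pose(phi,back,s,O=O,F=F):
    """tool pose gripping handle at lid angle phi, `back` m withdrawn"""
    L=F@Rn.from_euler('z',phi).as_matrix()
    R=np.stack([s*L[:,0],-s*L[:,1],-L[:,2]],1)   # x=s*x, y=-s*y, z=-z : det=+
    g=O+F[:,2]*(.026+UP+back)
    tcp=g-R[:,2]*ctrl.pinch_z
    return tcp,quat(R)
MAT=np.array([.537,-.282,.008])
def mpose(yaw,h):
    R=Rn.from_euler('z',yaw).as_matrix()@np.diag([1,-1,-1.])
    return MAT+[0,0,.046+UP+h+ctrl.pinch_z*-1*-1*1] , quat(R)
E
python3 - <<'E'
from pl import *
print(get_state()['time'])
for s in (1,-1):
    for ph in (-39.4,-2.5):
        for b in (0,.12):
            p,q=pose(np.radians(ph),b,s); j=ctrl.ik(p,q); print(s,ph,b,np.round(p,3),None if j is None else np.round(j,3))
for y in range(-180,180,30):
    p,q=mpose(np.radians(y),0.1); j=ctrl.ik(p,q); print(y,np.round(p,3),None if j is None else np.round(j,3))
E
```

```text
1.5
1 -39.4 0 [0.529 0.269 0.226] [-0.235  0.318 -0.631  2.073  1.059  0.659  2.43 ]
1 -39.4 0.12 [0.466 0.267 0.328] [-0.238  0.1   -0.647  2.     0.686  0.787  2.757]
1 -2.5 0 [0.529 0.269 0.226] [-1.21   0.334  0.658  2.084  0.312  0.333 -2.482]
1 -2.5 0.12 [0.466 0.267 0.328] [-1.041  0.081  0.239  2.008  0.566  0.72  -2.758]
-1 -39.4 0 [0.529 0.269 0.226] [-0.842  0.28   0.162  2.08   0.741  0.436 -0.407]
-1 -39.4 0.12 [0.466 0.267 0.328] [-0.892  0.08   0.075  2.006  0.587  0.73  -0.283]
-1 -2.5 0 [0.529 0.269 0.226] [-0.749  0.277  0.041  2.079  0.804  0.465  0.175]
-1 -2.5 0.12 [0.466 0.267 0.328] [-0.813  0.08  -0.011  2.006  0.598  0.736  0.349]
-180 [ 0.537 -0.282  0.141] [ 0.274  0.571  0.274  1.679 -0.185  0.917  2.19 ]
-150 [ 0.537 -0.282  0.141] [ 0.319  0.564  0.199  1.679 -0.134  0.912  2.665]
-120 [ 0.537 -0.282  0.141] [-0.151  0.835  1.151  1.685 -0.819  1.185 -2.45 ]
-90 [ 0.537 -0.282  0.141] [-0.151  0.835  1.151  1.685 -0.819  1.185 -1.926]
-60 [ 0.537 -0.282  0.141] [-0.083  0.74   0.952  1.684 -0.673  1.079 -1.538]
-30 [ 0.537 -0.282  0.141] [ 0.005  0.668  0.754  1.683 -0.526  1.004 -1.152]
0 [ 0.537 -0.282  0.141] [-0.149  0.831  1.142  1.685 -0.813  1.179 -0.361]
30 [ 0.537 -0.282  0.141] [-0.119  0.783  1.047  1.684 -0.744  1.126  0.099]
60 [ 0.537 -0.282  0.141] [-0.082  0.739  0.948  1.684 -0.67   1.077  0.554]
90 [ 0.537 -0.282  0.141] [-0.032  0.694  0.832  1.683 -0.584  1.031  0.997]
120 [ 0.537 -0.282  0.141] [ 0.13   0.608  0.519  1.681 -0.357  0.948  1.305]
150 [ 0.537 -0.282  0.141] [ 0.228  0.58   0.349  1.68  -0.237  0.924  1.716]
```

```bash
python3 - <<'E'
from pl import *
p,q=pose(PHI,.12,-1); ctrl.movep(p,q)
s=get_state(); print(s['time'],s['tcp_pos']-p,np.round(s['qpos'],3))
cam=T_cam("wrist"); im,d=vision.grab_frame("wrist"); W=cloud("wrist",d,cam)
np.savez("w1.npz",im=im,d=d,W=W)
P=W.reshape(-1,3)[d.ravel()>0]
L=(P-O)@F; P=P[(np.hypot(L[:,0],L[:,1])<.07)&(L[:,2]<.06)&(L[:,2]>-.08)]
r=fit(P,[*O,A,PHI]); print(len(P),np.round(r.x[:3],4),np.degrees(r.x[3:]),r.cost, np.median(np.abs(sdf((P-r.x[:3])@frame(r.x[3]),r.x[4]))))
# fixed A
f=lambda p: sdf((P-p[:3])@F,p[3])
r=least_squares(f,[*O,PHI],loss='soft_l1',f_scale=.002,x_scale=[.01,.01,.01,.1]);print(np.round(r.x[:3],4),np.degrees(r.x[3]))
for a in np.linspace(0,6.28,60):
    pass
ring=lambda R,z:O+(np.stack([R*np.cos(t),R*np.sin(t),z+0*t],1))@F.T
t=np.linspace(0,6.28,120)
im=im.copy()
for X,c in ((ring(.056,.008),(0,0,255)),):
    for u in proj("wrist",X,cam).astype(int): cv2.circle(im,tuple(int(k) for k in u),0,c,-1)
cs=np.array([[x,y,.044] for x,y in ((.04,.009),(.04,-.009),(-.04,-.009),(-.04,.009))])
X=O+Rn.from_euler('z',PHI).apply(cs)@F.T
cv2.polylines(im,[proj("wrist",X,cam).astype(np.int32)],True,(0,255,0))
cv2.imwrite("pics/w1.png",im)
E
```

```text
3.075 [-0.00024238  0.00147757 -0.00017433] [-0.893  0.081  0.074  2.005  0.587  0.73  -0.283]
8856 [0.5361 0.2692 0.2145] [181.52634633 -39.89739205] 0.0019702640943374096 0.0004564672847671798
[0.5361 0.2692 0.2145] -39.99687482727834
```

View pics/w1.png

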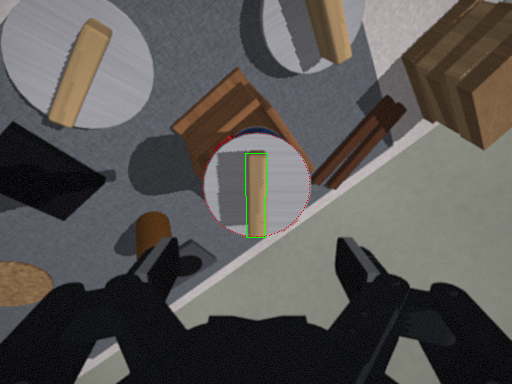

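The wrist view shows the model overlay sitting exactly on the lid at (257,188) and the red mark at about (222,142). All three cameras agree on the pose, so I'll grasp.

```bash
sed -i 's/radians(-39.4)/radians(-39.8)/; s/radians(181.8)/radians(181.6)/' pl.py; python3 - <<'E'
from pl import *
p,q=pose(PHI,.02,-1); ctrl.movel(p,q,max_speed=.12)
p,q=pose(PHI,0,-1); ctrl.movel(p,q,max_speed=.04); ctrl.pause(.2)
s=get_state(); print(s['time'],s['tcp_pos']-p,s['contact_force'],s['qpos'])
ctrl.close_gripper(force=60)
s=get_state(); print(s['time'],s['tcp_pos']-p,s['contact_force'],s['wrist_torque'],s['width'])
E
```

```text
4.9583 [-3.96849414e-06  7.26612907e-05  1.91549649e-04] [ 0.60869881  0.45227059 -0.1589469 ] [-0.84534679  0.2804798   0.16364019  2.07897478  0.74020678  0.43835889
 -0.41791446]
5.5917 [-5.90217033e-05  1.35154150e-04  2.03578975e-04] [-3.06061489 -1.12252571  4.2314876 ] [-0.12164613  0.68454687 -0.03489693] 0.017376482414972076
```

```bash
python3 - <<'E'
from pl import *
p,q=pose(PHI,.0015,-1); ctrl.movel(p,q,max_speed=.03)
j0=get_state()['qpos'].copy()
for k in np.linspace(0,37.3,6)[1:]:
    j=j0.copy(); j[6]+=np.radians(k); ctrl.set_joints(j)
    s=get_state(); print(round(s['time'],2),round(k,1),np.degrees(s['qpos'][6]-j0[6]),np.round(s['contact_force'],1),np.round(F.T@s['wrist_torque'],2),np.round((s['tcp_pos']-p)*1e3,1))
im,d=vision.grab_frame("wrist"); cv2.imwrite("pics/w2.png",im)
im,d=vision.grab_frame("side"); cv2.imwrite("pics/s2.png",cv2.resize(im[80:230,100:300],None,fx=4,fy=4,interpolation=cv2.INTER_CUBIC))
E
```

```text
6.09 7.5 7.275282470057011 [-1.2  0.3 -1.5] [-0.03  0.83 -0.02] [-0.4 -0.5 -0.8]
6.34 14.9 14.585706879251395 [-1.  -0.5 -2.3] [-0.04  0.87  0.03] [-0.4 -0.5 -0.6]
6.59 22.4 21.979769946787783 [-0.7  0.2 -2.9] [-0.04  0.88 -0.01] [-0.3 -0.3 -0.5]
6.84 29.8 29.412877644128265 [ 0.3  0.6 -3.2] [-0.01  0.89  0.02] [-0.3 -0.3 -0.5]
7.09 37.3 36.86102168287182 [ 0.4  0.2 -2.8] [-0.    0.9  -0.01] [-0.3 -0.3 -0.5]
```

View pics/w2.png

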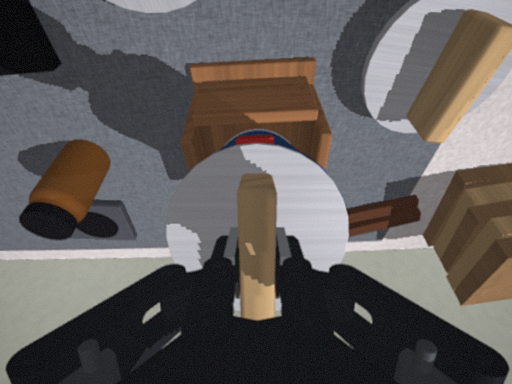

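View pics/s2.png

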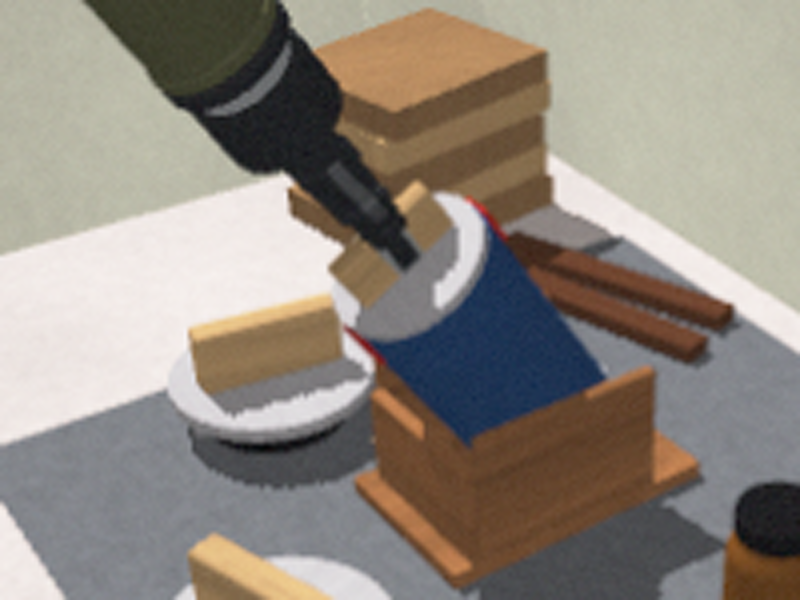

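The wrist view shows the bar (column 257) lined up with the red mark (column 254, row 141), with no slip and little torque. I'll draw it out in small steps and watch the force.

```bash
python3 - <<'E'
from pl import *
p0=get_state()['tcp_pos'].copy()
ok=True
for b in (.003,.006,.010,.016,.025,.035):
    ctrl.movel(p0+F[:,2]*b,max_speed=.04)
    s=get_state(); f=F.T@s['contact_force']; print(round(s['time'],2),b,np.round(f,1),np.round(F.T@s['wrist_torque'],2),np.round(F.T@(s['tcp_pos']-p0)*1e3,1),s['width'])
    if np.linalg.norm(f)>15: ok=False; break
if ok:
    ctrl.movel(p0+F[:,2]*.11,max_speed=.12)
    im,d=vision.grab_frame("wrist"); cv2.imwrite("pics/w3.png",im)
    s=get_state(); print(s['time'],s['contact_force'],s['width'],s['qpos'])
    for y in range(-180,180,30):
        for h in (.15,0):
            p,q=mpose(np.radians(y),h); j=ctrl.ik(p,q); print(y,h,None if j is None else np.round(j-s['qpos'],2))
E
```

```text
7.44 0.003 [-0.2 -0.1 -2.3] [ 0.    0.93 -0.  ] [0.1 0.  3.2] 0.01704432967497454
7.69 0.006 [-1.2 -0.1 -1.5] [ 0.05  0.86 -0.04] [0.1 0.  6.2] 0.016968767060404268
7.94 0.01 [-1.1  0.3 -2.3] [0.05 0.88 0.04] [ 0.  -0.  10.2] 0.017129180169996205
8.24 0.016 [-1.   0.8 -1.8] [-0.02  0.92  0.  ] [ 0.  -0.1 16.3] 0.017455438478650318
8.62 0.025 [-1.3  0.2 -2.3] [-0.01  0.86  0.03] [ 0.1  0.  25.3] 0.01713386313441801
9.02 0.035 [-1.   0.5 -2.1] [-0.03  0.87 -0.  ] [ 0.2  0.2 35.3] 0.01719335139362289
9.8417 [ 0.13774555  0.31727529 -3.28090915] 0.01697799268812676 [-0.88749695  0.09433385  0.07950099  2.01443036  0.59666504  0.71101995
  0.34949747]
-180 0.15 [ 0.88  0.52  0.69 -0.4  -1.06  0.39  2.11]
-180 0 [ 1.15  0.6   0.21 -0.24 -0.88 -0.    1.93]
-150 0.15 [ 1.82  0.52 -0.91 -0.41 -0.11  0.43  1.73]
-150 0 [ 1.16  0.6   0.2  -0.24 -0.88 -0.    2.45]
-120 0.15 [ 1.98  0.67 -1.31 -0.41  0.14  0.6   2.02]
-120 0 [ 1.9   0.79 -1.11 -0.25  0.29  0.32  1.91]
-90 0.15 [ 0.73  0.67  1.07 -0.39 -1.33  0.54 -2.35]
-90 0 [ 0.75  0.9   1.07 -0.24 -1.63  0.4  -2.11]
-60 0.15 [ 0.73  0.67  1.07 -0.39 -1.33  0.54 -1.83]
-60 0 [ 0.75  0.9   1.07 -0.24 -1.63  0.4  -1.59]
-30 0.15 [ 0.73  0.67  1.07 -0.39 -1.33  0.54 -1.3 ]
-30 0 [ 0.9   0.71  0.67 -0.24 -1.31  0.14 -1.34]
0 0.15 [ 0.96  0.48  0.54 -0.4  -0.96  0.36 -1.13]
0 0 [ 1.19  0.6   0.16 -0.24 -0.83 -0.01 -1.26]
30 0.15 [ 0.97  0.48  0.51 -0.4  -0.95  0.35 -0.62]
30 0 [ 1.32  0.58 -0.07 -0.24 -0.61 -0.02 -0.94]
60 0.15 [ 0.92  0.5   0.61 -0.4  -1.01  0.37 -0.03]
60 0 [ 1.16  0.6   0.2  -0.24 -0.87 -0.   -0.18]
90 0.15 [ 0.83  0.55  0.79 -0.39 -1.13  0.42  0.61]
90 0 [ 1.16  0.6   0.2  -0.24 -0.88 -0.    0.36]
120 0.15 [ 0.79  0.6   0.91 -0.39 -1.21  0.46  1.21]
120 0 [ 1.26  0.59  0.03 -0.24 -0.7  -0.02  0.72]
150 0.15 [ 0.86  0.54  0.74 -0.4  -1.1   0.4   1.62]
150 0 [ 1.01  0.65  0.45 -0.24 -1.12  0.06  1.63]
```

View pics/w3.png

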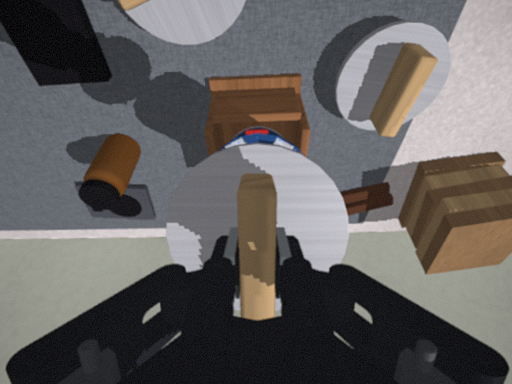

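```bash
python3 - <<'E'
from pl import *
p,q=mpose(np.radians(75),.2); ctrl.movep(p,q)
p,q=mpose(np.radians(75),.05); ctrl.movel(p,q,max_speed=.12); ctrl.pause(.1)
s=get_state(); print(s['time'],s['tcp_pos']-p,s['contact_force'],s['width'])
for n in ["side","top","wrist"]:
    cam=T_cam(n); im,d=vision.grab_frame(n); W=cloud(n,d,cam); np.savez(n+"4.npz",im=im,d=d,W=W)
    cv2.imwrite(f"pics/{n}4.png",im if n=="wrist" else cv2.resize(im[230:384,270:450] if n=="side" else im[140:280,280:430],None,fx=4,fy=4))
E
```

```text
13.3583 [ 0.00033835 -0.00026692  0.00074756] [-0.24651146  0.52192546 -1.70163456] 0.01689531784953043
```

View pics/side4.png

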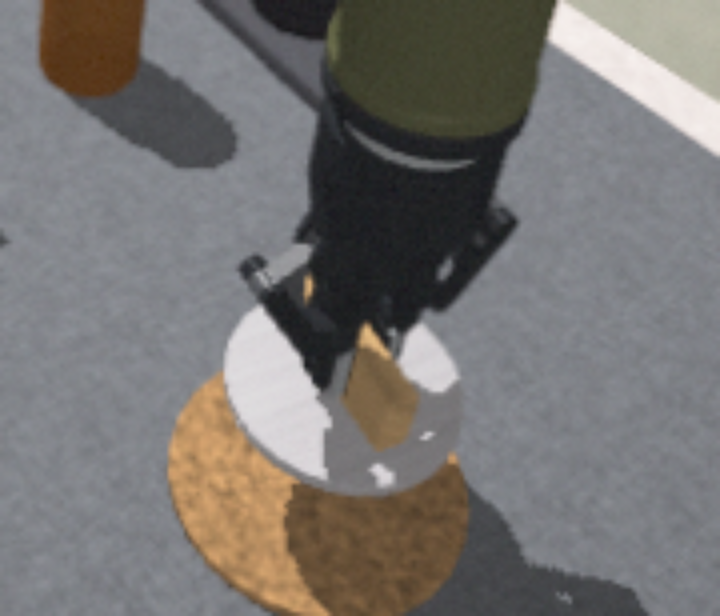

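View pics/wrist4.png

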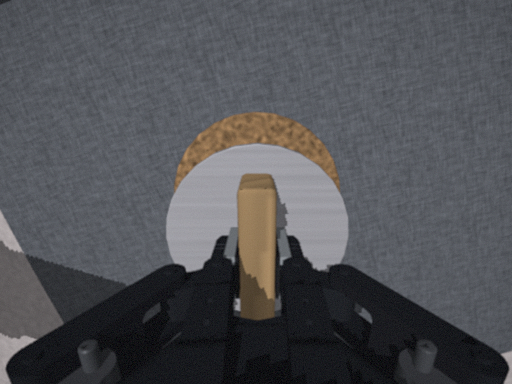

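View pics/top4.png

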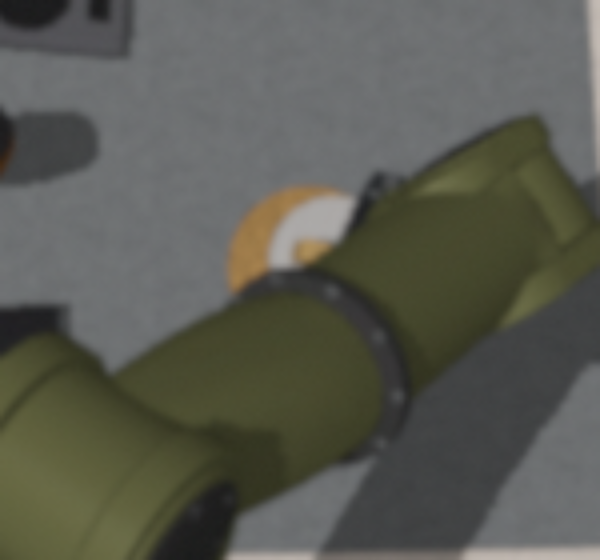

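```bash
python3 - <<'E'
from pl import *
for n in ("wrist","side"):
    z=np.load(n+"4.npz"); W=z['W']; hsv=cv2.cvtColor(z['im'],cv2.COLOR_BGR2HSV)
    m=(hsv[...,1]>90)&(z['d']>0)&(np.abs(W[...,2]-.008)<.01)&(np.hypot(W[...,0]-.537,W[...,1]+.282)<.1)
    m=cv2.morphologyEx(m.astype(np.uint8),cv2.MORPH_OPEN,np.ones((3,3)))>0
    P=W[m][:,:2]; hull=cv2.convexHull(P.astype(np.float32)).reshape(-1,2)
    # outer arc: farthest in angular bins
    a=np.arctan2(P[:,1]+.282,P[:,0]-.537); b=np.round(a/.1); r=np.hypot(P[:,0]-.537,P[:,1]+.282)
    E=np.array([P[b==k][np.argmax(r[b==k])] for k in np.unique(b) if r[b==k].max()>.062])
    q=least_squares(lambda c: np.hypot(E[:,0]-c[0],E[:,1]-c[1])-.075,[.537,-.282],loss='soft_l1',f_scale=.002)
    print(n,m.sum(),len(E),q.x,np.median(W[m][:,2]))
z=np.load("wrist4.npz"); P=z['W'].reshape(-1,3)[z['d'].ravel()>0]
P=P[(np.hypot(P[:,0]-.537,P[:,1]+.282)<.07)&(P[:,2]>.055)&(P[:,2]<.088)]
fl=P[(P[:,2]<.091)]; print(len(fl),fl.min(0),fl.max(0), np.median(fl[:,2]),"expected flange top",.008+.02+.008+.05)
E
```

```text
wrist 4375 29 [ 0.53723941 -0.28343115] 0.0077539602906882
side 2423 43 [ 0.53744884 -0.28252209] 0.006943641593898042
13763 [ 0.48175513 -0.33774491  0.07890095] [ 0.59363008 -0.22600566  0.08799944] 0.08636419141585736 expected flange top 0.08600000000000001
```

The lid centre is (0.538,-0.282) and the mat centre (0.537,-0.283). The lid hangs level with the flange at the expected height, so I'll lower it.

```bash
python3 - <<'E'
from pl import *
MAT[1]-=.001
p,q=mpose(np.radians(75),.006); ctrl.movel(p,q,max_speed=.06); ctrl.pause(.1)
f0=get_state()['contact_force'][2]
for h in np.arange(.0045,-.0045,-.001):
    p,q=mpose(np.radians(75),h); ctrl.movel(p,q,max_speed=.02); ctrl.pause(.08)
    s=get_state(); print(round(s['time'],2),round(h,4),np.round(s['contact_force'],1),np.round((s['tcp_pos']-p)*1e3,2))
    if s['contact_force'][2]-f0>2.5: break
im,d=vision.grab_frame("side"); cv2.imwrite("pics/side5.png",cv2.resize(im[230:384,270:450],None,fx=4,fy=4))
E
```

```text
14.82 0.0045 [ 0.7  0.1 -1.7] [0.05 0.04 0.08]
15.16 0.0035 [-0.2  0.2 -2.2] [ 0.    0.01 -0.  ]
15.49 0.0025 [-0.  0. -2.] [ 0.01 -0.01 -0.01]
15.82 0.0015 [ 0.4 -0.5 -2.9] [-0.02 -0.01 -0.02]
16.16 0.0005 [-0.   0.3 -2.9] [-0.01 -0.02 -0.01]
16.49 -0.0005 [-0.6 -0.2  1.1] [ 0.06 -0.22  0.33]
```

View pics/side5.png

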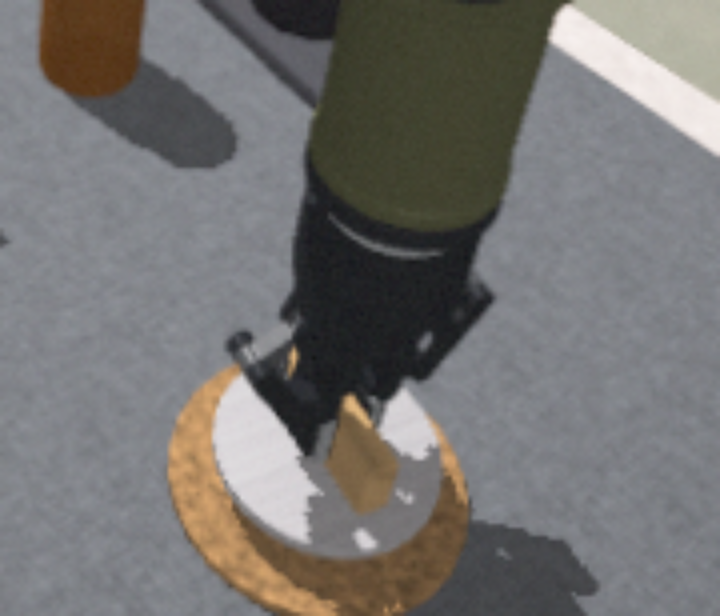

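The side view shows the lid standing on the mat around (325,450) in the crop, and touchdown came at the expected height. Now I release and retreat straight up.

```bash
python3 - <<'E'
from pl import *
ctrl.ungrasp(); ctrl.pause(.2)
s=get_state(); p=s['tcp_pos'].copy(); print(s['width'],s['contact_force'])
ctrl.movel(p+[0,0,.07],max_speed=.08); ctrl.movel(p+[0,0,.2],max_speed=.15)
ctrl.movel(p+[-.13,.05,.22],max_speed=.2)
s=get_state(); print(s['time'],s['contact_force'])
for n in ["side","top"]:
    cam=T_cam(n); im,d=vision.grab_frame(n); W=cloud(n,d,cam); cv2.imwrite(f"pics/{n}6.png",im)
    P=W[(d>0)]; P=P[(np.hypot(P[:,0]-.537,P[:,1]+.283)<.068)&(P[:,2]>.028)&(P[:,2]<.045)]
    print(n,len(P),P.min(0),P.max(0),(P.min(0)+P.max(0))/2,np.median(P[:,2]),"exp .036")
    W0=np.load(n+".npz")['im']
E
```

```text
0.08568307410450632 [ 0.39016586 -0.18612855 -0.13439274]
20.3 [-0.04479185  0.40988049  0.11395197]
side 1733 [ 0.48096232 -0.33958964  0.0280186 ] [ 0.59356897 -0.22795532  0.04497704] [ 0.53726565 -0.28377248  0.03649782] 0.03504676871661272 exp .036
top 644 [ 0.4794482  -0.33631602  0.02870496] [ 0.59097979 -0.22876216  0.04453795] [ 0.535214   -0.28253909  0.03662145] 0.03571589887077686 exp .036
```

View pics/side6.png

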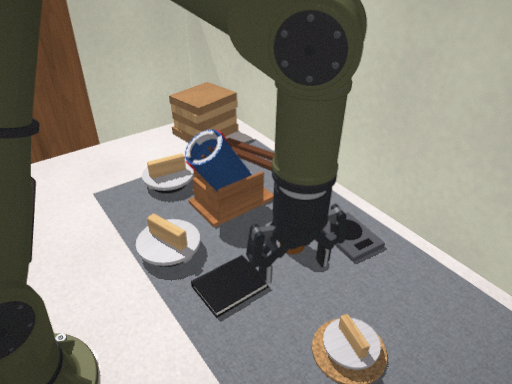

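View pics/top6.png

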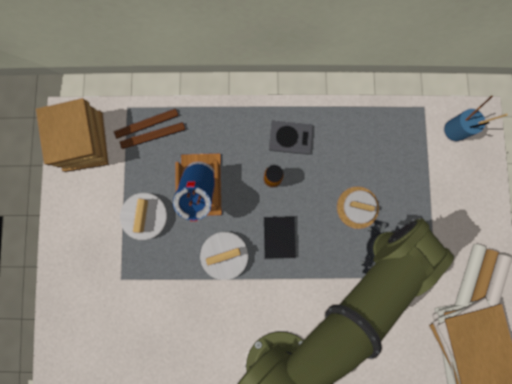

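The lid sits level and centred on the mat, at (351,345) in the side picture and (359,208) in the top one. The canister is open, and the notebook, jar and inkstone are where they were. The gripper is well clear and touches nothing.

```bash
python3 -c "
from station import ticket,get_state
print(ticket.close_job(), get_state()['time'])"
```

```text
the job is handed in; nothing more can be done
the job is handed in; nothing more can be done
```

The lid is off the canister and standing handle up in the middle of the cork mat, and the job is handed in. It took about 20.4 s of the 46 s allowed.

- **Turn and draw:** I gripped the bar handle of the lid seated on the canister, which is the smallest of the three. I turned it about 37° counter-clockwise until it lined up with the red marks. Then I drew it 110 mm along the canister's axis. The wrist force stayed around 3 N and the handle did not slip.
- **Placement:** I lowered the lid until it touched the mat, about 1.1 N up at the wrist against about 2.9 N of hanging weight. Then I let go and backed away.
- **Last checks:** The side camera puts the lid centre within about 1 mm of the mat centre, and the top camera within about 2 mm; that 2 mm difference is within the calibration error. The flange top is 35 to 36 mm above the desk, against 36 mm expected, so the lid stands flat on its plug. By eye in the final pictures, the notebook, tea jar, inkstone and the two other lids are where they were. The wrist force with the gripper empty is about zero. No check failed.

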